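# Trace the seal channel of a detector case

## Task

Lower the hold-down lever fully onto the white detector case in the fixture. Then take the stylus from its stand and check the case's seal channel with it: with the tip down in the channel, slowly (about 3 cm per second) and lightly trace the whole channel, starting at the end beside the lever. Hang the stylus back upright in its stand by its collar, leave the lever down, and do not disturb the other things on the bench.

Things in the scene. Friction and masses are not known exactly. Their poses are not given: they have to be found in the camera images.
- fixture: Fixed fixture, varying place and yaw: aluminium nest plate 170 (x) x 240 (y) x 12 mm with a white case 130 (x) x 210 (y) mm, flat top 52 mm above the bench. Origin: centre of the nest's underside; z up. In the case's top is a dog-leg seal channel 16 mm wide, 8 mm deep, with a grey floor (z = 44 mm): straight, slanted 45 degrees, straight. The lever crosses the case near its +y end (y = 86 mm).
- lever (a joint): Hold-down lever on the fixture's head, in rad: 0 = fully down (level across the case, its rubber pad on the case), growing as its free end goes up; starts raised by 0.6 to 1.1, goes to 1.25. Stiff hinge: it stays where it is left. A push of 2 to 4 N at the handle moves it.
- lever_hinge (a point): Middle of the lever's pivot, at (80, 86, 68) mm in the fixture's frame, axis along the fixture's y, between two steel cheeks reaching 78 mm above the bench. The lever is a flat steel bar 22 mm wide, 10 mm thick; when down it runs from here towards the fixture's -x.
- lever_handle (a point): Top of the lever's black handle block (45 long x 28 wide, 10 mm thick, flush with the bar), 150 mm from the pivot. When the lever is down this point lies 73 mm above the bench.
- stylus: Loose stylus, 90 g, 155 mm long, hanging upright in the stand's fork. Origin: bottom of its tip; z up along it. From the bottom: round-ended steel rod 8 mm thick to 48 mm, black barrel 18 mm thick to 95 mm, aluminium collar 46 mm across from 95 to 101 mm, black square grip 20 x 20 mm from 101 to 155 mm (sides along its x and y, roughly those of the stand).
- stylus_tip (a point): The very bottom of the stylus's tip.
- stand: Fixed stylus stand, varying place and yaw: base 110 (x) x 100 (y) x 10 mm, upright plate on its +x side (x = 35 to 47 mm, 66 mm wide, top at 128 mm), two level prongs towards -x, 32 mm clear between them, each 14 mm wide, top 122 mm above the bench, with 5 mm high lips at x = -35 to -41 mm. Origin: centre of the base's underside.
- stand_hang (a point): Point on the stand between the prongs, level with their top face: where the middle of the underside of the stylus's collar hangs (stylus tip 95 mm below this point, 27 mm above the bench).
- screwdriver: Bystander: black-handled screwdriver 170 mm long lying on the bench.
- case_a: Bystander: small white detector case 75 x 115 x 36 mm; origin under its centre.
- case_b: Bystander: a second such case 75 x 115 x 36 mm.
- plate_a: Bystander: flat white plug plate 80 x 120 x 14 mm; origin under its centre.
- plate_b: Bystander: a second plug plate 80 x 120 x 14 mm.
- board: Bystander: green circuit board 100 x 140 mm, 20 mm high with its parts.
- tape: Bystander: black roll of tape lying flat, 100 mm across, 25 mm high.
- seam0 (a point): Point on the channel's floor, on its centre line: the start of the channel, beside the lever; x = 20, y = 45 mm in the fixture's frame. The channel's end wall is 10 mm beyond.
- seam1 (a point): Point on the channel's floor, on its centre line: half way along the first straight; x = 20, y = 25 mm in the fixture's frame.
- seam2 (a point): Point on the channel's floor, on its centre line: the first bend; x = 20, y = 5 mm in the fixture's frame.
- seam3 (a point): Point on the channel's floor, on its centre line: the middle of the slanted part; x = -2.5, y = -17.5 mm in the fixture's frame.
- seam4 (a point): Point on the channel's floor, on its centre line: the second bend; x = -25, y = -40 mm in the fixture's frame.
- seam5 (a point): Point on the channel's floor, on its centre line: half way along the last straight; x = -25, y = -60 mm in the fixture's frame.
- seam6 (a point): Point on the channel's floor, on its centre line: the far end of the channel; x = -25, y = -80 mm in the fixture's frame. The channel's end wall is 10 mm beyond.
Things that resemble listed ones, but are neither listed nor needed, are in the scene too. Leave any brown or green look-alike of the stylus alone.

How it is judged:
By the outcome, as a careful person would: the job done as asked, in the order asked, and still so for the second after the job is handed in, with the robot touching nothing.
It also fails if it takes over 72 s, if anything falls off the work surface, if the arm or the gripper's body presses on something with over 40 N, if the wrist force passes 120 N, or if a joint passes its speed limit or range.

## Robot

A 6-joint arm with a two-finger parallel gripper is mounted at the origin on the work surface. World frame = base frame: x ahead of the robot, y to its left, z up, the work surface at z = 0. Lengths are in m, angles in degrees, forces in N, time in s.
With the tool pointing down it reaches from about 0.25 to 0.725 m from the base axis. Payload 9.7 kg.
Tool frame: the origin (TCP) lies between the finger pads; the fingertips stand bot.tcp_to_tips ahead of it and the grasp point (between the pads) lies 2 mm behind it (bot.tcp_to_tips is the distance from the TCP to the fingertips, in m); z points along the fingers, y is the line along which they close (so a half turn about z gives the same grasp; the last joint's range is limited). The gripper opens to 85 mm and grips with 20 to 120 N. Pads are 22 mm wide; open, the fingers measure 114 mm over their backs; the gripper's body (76 mm by 85 mm) begins 54 mm behind the grasp point. The pads swing forward as they close: fully open they stand 13 mm farther back than shut.
Start: joints at [-68.297, 4.979, 10.078, 95.1, 0, 90], TCP at [0.203, -0.511, 0.248] pointing down, gripper open.
Joint ranges: [-179.16, 179.16], [-48.56, 103.87], [-65.8, 70.77], [-126.05, 130.52], [-82.76, 87.17], [-180, 180]. Speed limits (degrees/s): [127.2, 127.2, 147.25, 180, 180, 180].

## Interface

Orientations are given as [roll, pitch, yaw] about the fixed x, y, z axes, in that order (R = Rz(yaw) Ry(pitch) Rx(roll)).
In Python, from workcell import sensors, camera, camera_params, bot gives the robot as it stands.
- The arm moves only by the tool apply_moves, never from a script. Its argument "motion" is a list of rows, each an object with "jaw": the opening, from -1 (shut) to 1 (fully open); "xyz": the shift along the tool's x, y, z in mm, a list of three; "twist": the turn about the tool's z in rad. A call has 1 to 5 rows; each row is the pose to reach, as a shift and turn from the pose commanded when the call began, along the tool's axes at that moment; what a row does not reach only later rows make up. A row lasts 1/8 s, in which the tool goes at most 62.5 mm and 10.7 degrees, less where a joint would pass 70% of its speed; a pose out of reach is approached as far as the arm can. A call with a gripper value outside its range is refused whole. The fingers move at their own pace and stop on an object; "grip_force" is the grip in N (left out, the last holds). Time passes only in rows, so rows that repeat a pose let the fingers close. It gives the time, the measured TCP pose, the force, the opening and the grip force at its end, in the units of the state.
- sensors.get_obs(): the state, without advancing time (a new reading comes with each control period).
- camera(name): name is "scene" or "top" or "wrist"; returns (picture, depth): 384x512x3 uint8, red, green, blue; 384x512 float32, m along the optical axis (not along the pixel's ray), 0 where there is no reading.
- camera_params(name): a dict with "mtx" (3x3 intrinsics, pixels), "rvec" (rotation vector, rad) and "tvec" (3), from world to camera coordinates, as OpenCV has them. Camera axes: x right, y down, z forward; pixel columns grow to the right and rows downward; lengths in m; the calibration is good to about 2 mm. The wrist camera is an equidistant fisheye: a pixel r from the principal point sees the ray r / f radians off the axis. A picture is of the moment at which its call begins: read the wrist's pose just before it. camera_params takes no time and is no camera call; for the wrist camera it gives the pose at the moment of the call.
- bot.job_done(): hands the job in; it is judged then, once.
The state is a dict: "time": time; "q": joint angles; "qd": joint speeds; "joint_efforts": joint torques, N m; "ee_pos": TCP position; "tcp_rot": TCP orientation; "wrist_force": force on the tool from outside, world axes, zero at the start; "torque": the same for the moment, N m; "opening": finger opening in m; "grasp_force": force on a finger pad.
Only numpy, scipy, OpenCV 4.12 (cv2) and the standard library are available. Lean on these libraries where they do the work, as an engineer would, in place of code of your own. Each camera call takes 0.05 s, during which the arm holds its last target. There are 200 camera calls.

## Working session

There is one attempt and no reset: what is moved stays moved. The work goes in short steps, Python scripts to look and compute and a tool call to move; the robot and the scene stay as the last step left them, time stands still between calls to the robot, and variables do not carry over. Pictures are saved under pics/ and viewed, at most 10 in all, crops included, and the job is handed in when it is done.

Besides the shell and the picture viewer there is one more tool, called after "Request:" as name([rows], argument=value, ...), one row to a line, values as JSON. apply_moves: Moves the arm, as the interface text tells. Its arguments: {"type":"object","properties":{"motion":{"type":"array","items":{"type":"object","properties":{"jaw":{"type":"number"},"xyz":{"type":"array","items":{"type":"number"}},"twist":{"type":"number"}}}},"grip_force":{"type":"number"}},"required":["motion"]}

```bash
ls; mkdir -p pics
python3 - <<'E'
from workcell import sensors, camera, camera_params, bot
import cv2,numpy as np
print(sensors.get_obs(), bot.tcp_to_tips)
for n in ("scene","top"):
    p,d=camera(n); cv2.imwrite(f"pics/{n}0.png",p[:,:,::-1]); np.savez(f"{n}0.npz",p=p,d=d)
    c=camera_params(n); R=cv2.Rodrigues(np.array(c["rvec"]))[0]; print(n,c["mtx"],-R.T@np.array(c["tvec"]).ravel(),R[2])
E
```

```text
pics
{'time': 0.0, 'q': array([-6.82973579e+01,  5.00973580e+00,  1.00346241e+01,  9.50992640e+01,
       -1.56443863e-03,  8.99996147e+01]), 'qd': array([ 0.0119925 , -0.01560542, -0.003468  ,  0.03563088,  0.05542143,
        0.092204  ]), 'joint_efforts': array([-4.85359778e-04, -5.20391929e+01,  4.64796388e+01,  1.64194970e-02,
       -1.49154562e-05, -1.67100279e-05]), 'ee_pos': array([ 0.20330138, -0.51082504,  0.24759767]), 'tcp_rot': array([-1.79925624e+02,  1.56393716e-03,  2.17030294e+01]), 'wrist_force': array([0.81938594, 0.94185723, 0.71104473]), 'torque': array([ 0.0262209 ,  0.00553295, -0.02606283]), 'grasp_force': 0.0, 'opening': 0.08537004721897208} 0.017
scene [[465.49395648   0.         253.26344582]
 [  0.         465.49395648 200.0686206 ]
 [  0.           0.           1.        ]] [0.98066794 0.48582535 1.20778239] [-0.31732615 -0.37771445 -0.86984821]
top [[355.32922574   0.         251.24137534]
 [  0.         355.32922574 193.56785705]
 [  0.           0.           1.        ]] [0.36876415 0.00206676 1.22102076] [ 0.16047209 -0.01218339 -0.98696518]
```

View pics/scene0.png

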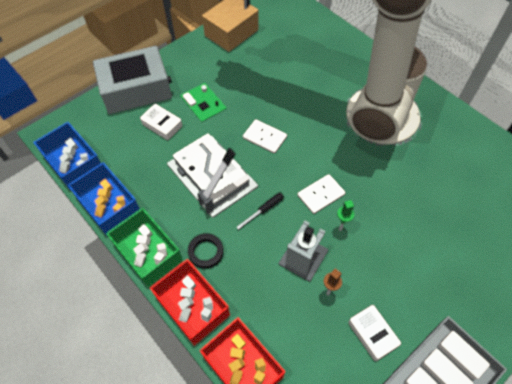

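View pics/top0.png

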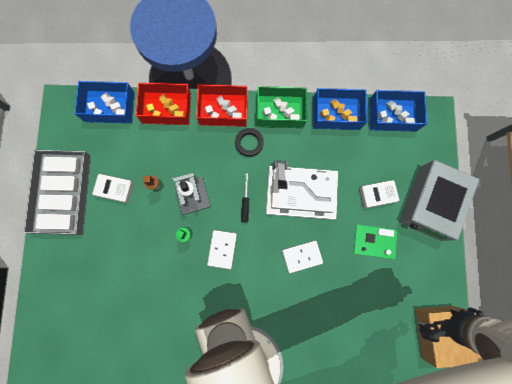

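```bash
cat > h.py <<'E'
import cv2,numpy as np
from workcell import sensors, camera, camera_params, bot
def cam(n):
    c=camera_params(n); R=cv2.Rodrigues(np.array(c["rvec"]))[0]; t=np.array(c["tvec"]).ravel()
    return np.array(c["mtx"]),R,t
def rays(n,uv,P=None):
    K,R,t=P or cam(n); uv=np.atleast_2d(uv).astype(float)
    a=(uv-K[:2,2])/[K[0,0],K[1,1]]
    if n=="wrist":
        r=np.linalg.norm(a,axis=1,keepdims=True)+1e-9
        v=np.c_[a/r*np.sin(r),np.cos(r)]
    else: v=np.c_[a,np.ones(len(a))]
    return -R.T@t, v@R
def onplane(n,uv,z,P=None):
    o,v=rays(n,uv,P); return o+v*((z-o[2])/v[:,2])[:,None]
def proj(n,X,P=None):
    K,R,t=P or cam(n); c=np.atleast_2d(X)@R.T+t
    if n=="wrist":
        r=np.linalg.norm(c[:,:2],axis=1,keepdims=True)+1e-12
        a=c[:,:2]/r*np.arctan2(r,c[:,2:])
    else: a=c[:,:2]/c[:,2:]
    return a*[K[0,0],K[1,1]]+K[:2,2]
def cloud(n,d,P=None):
    h,w=d.shape; u,v=np.meshgrid(np.arange(w),np.arange(h))
    o,r=rays(n,np.c_[u.ravel(),v.ravel()],P); R=(P or cam(n))[1]
    k=d.ravel()/(r@R[2])
    return (o+r*k[:,None]).reshape(h,w,3)
E
python3 - <<'E'
from h import *
for n,b in(("scene",(150,120,340,290)),("top",(165,135,345,235))):
    f=np.load(n+"0.npz"); p,d=f["p"],f["d"]; C=cloud(n,d)
    x0,y0,x1,y1=b; s=800/(x1-x0); s=min(s,600/(y1-y0))
    cv2.imwrite(f"pics/{n}_z.png",cv2.resize(p[y0:y1,x0:x1,::-1],None,fx=s,fy=s,interpolation=cv2.INTER_CUBIC))
    print(n,s)
    hsv=cv2.cvtColor(p,cv2.COLOR_RGB2HSV)
    # nest: non-green region, largest comp within the box
    m=((hsv[...,1]<70)&(hsv[...,2]>90)).astype(np.uint8)
    k=np.zeros_like(m);k[y0:y1,x0:x1]=m[y0:y1,x0:x1]
    N,l,st,ce=cv2.connectedComponentsWithStats(k)
    for i in range(1,N):
        if st[i,4]>150:
            q=C[(l==i)]; q=q[d[l==i]>0]
            print(st[i],ce[i],np.percentile(q,[5,50,95],axis=0).round(3).tolist())
    if n=="top":
        q=C[(C[...,2]>.046)&(C[...,2]<.058)&(m>0)]
        q=q[(q[:,0]>.3)&(q[:,0]<.65)&(q[:,1]<.0)&(q[:,1]>-.4)]
        print(len(q),cv2.minAreaRect((q[:,:2]*1000).astype(np.float32)),q.mean(0))
E
```

```text
scene 3.5294117647058822
[150 120  32  20 468] [165.5042735  127.63461538] [[0.541, -0.454, -0.0], [0.588, -0.41, 0.031], [0.613, -0.391, 0.037]]
[242 120  46  33 902] [264.54101996 135.67738359] [[0.314, -0.249, -0.003], [0.361, -0.189, 0.011], [0.402, -0.134, 0.015]]
[ 167  133   91   85 3703] [210.42290035 172.51147718] [[0.512, -0.291, 0.002], [0.594, -0.177, 0.048], [0.658, -0.076, 0.125]]
[ 297  174   43   40 1044] [319.88984674 193.35249042] [[0.321, 0.039, -0.002], [0.381, 0.081, 0.011], [0.433, 0.118, 0.015]]
[287 221  41  60 912] [308.57127193 246.91337719] [[0.498, 0.156, 0.0], [0.558, 0.205, 0.12], [0.6, 0.24, 0.129]]
[154 243  13  21 180] [160.16666667 252.97222222] [[0.832, -0.093, 0.003], [0.849, -0.069, 0.032], [0.873, -0.051, 0.04]]
top 4.444444444444445
[ 266  159   72   61 3457] [301.96875904 192.00491756] [[0.497, -0.29, 0.009], [0.567, -0.182, 0.05], [0.654, -0.078, 0.076]]
[172 173  38  41 907] [191.38699008 193.22712238] [[0.507, 0.145, 0.006], [0.549, 0.182, 0.013], [0.602, 0.23, 0.13]]
2038 ((577.167724609375, -189.71499633789062), (211.34913635253906, 132.73709106445312), 87.20000457763672) [ 0.57287222 -0.19304041  0.05181658]
```

View pics/top_z.png

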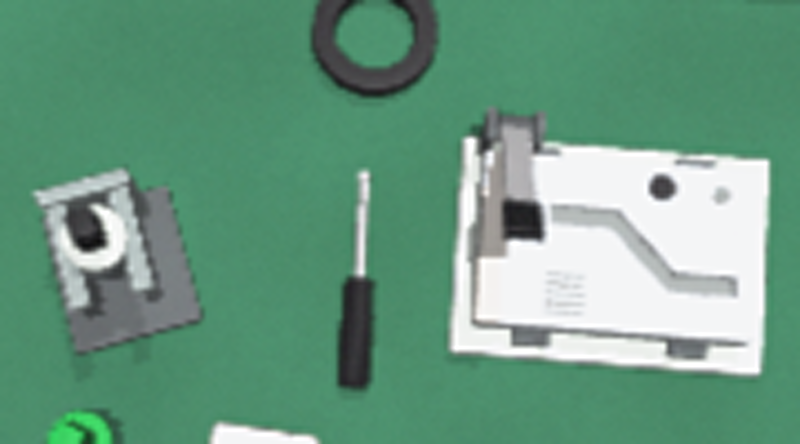

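View pics/scene_z.png

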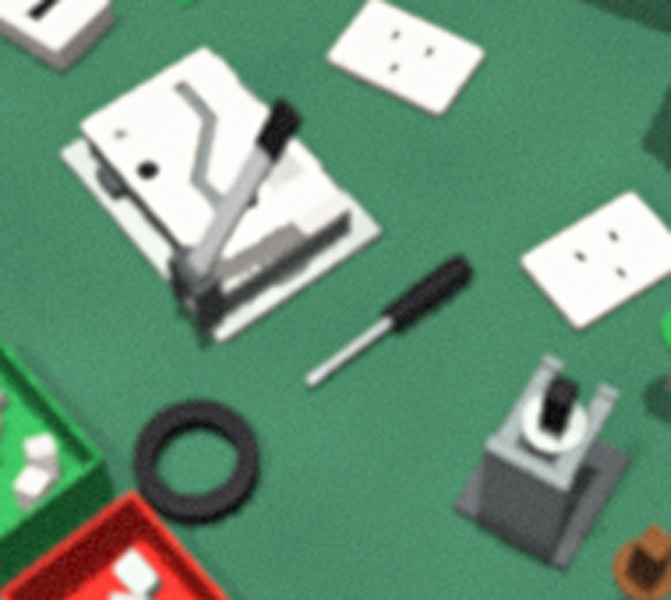

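Run:
```python
from h import *
for n in("top","scene"):
    f=np.load(n+"0.npz"); p,d=f["p"],f["d"]; C=cloud(n,d); hsv=cv2.cvtColor(p,cv2.COLOR_RGB2HSV)
    ok=d>0; X=C[...,0];Y=C[...,1];Z=C[...,2]
    S=ok&(X>.46)&(X<.66)&(Y>.1)&(Y<.27)
    base=C[S&(Z>.004)&(Z<.016)&(hsv[...,1]<90)]; print(n,"base",len(base),cv2.minAreaRect((base[:,:2]*1000).astype(np.float32)))
    nongreen=S&(hsv[...,1]<90)&(Z>.115)&(Z<.135)
    q=C[nongreen];print("forktop",len(q),np.median(q[:,2]),cv2.minAreaRect((q[:,:2]*1000).astype(np.float32)))
    w=C[nongreen&(hsv[...,2]>215)]; print("collar white",len(w),w.mean(0), w.min(0),w.max(0), cv2.minEnclosingCircle((w[:,:2]*1000).astype(np.float32)))
    g=C[S&(Z>.15)&(hsv[...,2]<80)]; print("grip",len(g),g.mean(0),g.max(0))
    F=ok&(X>.4)&(X<.72)&(Y>-.35)&(Y<-.03)
    c=C[F&(Z>.085)]; 
    R=np.array([[np.cos(-.049),np.sin(-.049)],[-np.sin(-.049),np.cos(-.049)]]) # world->fix
    L=(c[:,:2]-[.5772,-.1897])@R.T
    sel=abs(L[:,1]-.086)<.02
    ang=np.arctan2(c[sel,2]-.068,.080-L[sel,0]); r=np.hypot(c[sel,2]-.068,.080-L[sel,0])
    print("lever",sel.sum(),np.percentile(ang,[10,50,90]),r.max(),L[sel].mean(0),c[sel][np.argmax(r)], np.polyfit(.080-L[sel,0],c[sel,2]-.068,1))
    if n=="top":
        m=((F&(Z>.046)&(Z<.058)&(hsv[...,2]>150))*255).astype(np.uint8)
        print(cv2.minAreaRect((C[m>0][:,:2]*1000).astype(np.float32)))
    nest=C[F&(hsv[...,1]<60)&(Z>.004)&(Z<.018)]; print("nest",len(nest),cv2.minAreaRect((nest[:,:2]*1000).astype(np.float32)))
```

```text
top base 543 ((555.236572265625, 190.3079833984375), (109.82217407226562, 100.35977172851562), 17.75263214111328)
forktop 380 0.12524511243739178 ((557.9251098632812, 191.05267333984375), (87.87165832519531, 65.48491668701172), 17.34218978881836)
collar white 83 [0.55528216 0.19001331 0.12756709] [0.53953648 0.17004322 0.11883767] [0.5805047  0.21891894 0.13318799] ((560.799560546875, 194.490234375), 24.517684936523438)
grip 52 [0.55593047 0.19040532 0.17659125] [0.56779074 0.20142566 0.18764213]
lever 198 [0.91787649 0.94060666 1.01342524] 0.17534151726883235 [0.01414355 0.08713208] [ 0.5551346  -0.09638993  0.20720887] [1.23248289 0.00890365]
((576.0438232421875, -189.9010772705078), (210.79571533203125, 130.63760375976562), 87.24799346923828)
nest 755 ((532.2074584960938, -187.04542541503906), (240.01898193359375, 261.1992492675781), 87.1509017944336)
scene base 531 ((553.3890380859375, 205.020751953125), (110.62176513671875, 127.74440002441406), 17.88812828063965)
forktop 555 0.12328985527939484 ((560.1581420898438, 192.2046356201172), (89.86975860595703, 65.57510375976562), 17.88562774658203)
collar white 115 [0.56504258 0.19412127 0.12567634] [0.54105788 0.16636844 0.11774491] [0.582186   0.2154339  0.13259747] ((559.5948486328125, 190.91322326660156), 24.65724754333496)
grip 83 [0.5639624  0.19563327 0.17410203] [0.57163504 0.20539143 0.18272451]
lever 440 [0.89817747 0.93649603 1.02176715] 0.17218352868890796 [0.01987366 0.0895922 ] [ 0.55637738 -0.10564056  0.20452851] [1.25168463 0.0062049 ]
nest 749 ((547.1118774414062, -157.18922424316406), (308.24853515625, 274.23309326171875), 78.69947814941406)
```

Request:
apply_moves([
  {"xyz": [50,-23,-6],"twist": 0.15,"jaw": -1},
  {"xyz": [100,-46,-12],"twist": 0.3,"jaw": -1},
  {"xyz": [150,-70,-12],"twist": 0.427,"jaw": -1},
  {"xyz": [200,-93,-12],"twist": 0.427,"jaw": -1},
  {"xyz": [250,-116,-12],"twist": 0.427,"jaw": -1},
])

```text
time: 0.72
ee_pos: [0.3937, -0.3093, 0.2601]
tcp_rot: [-180.0, 0.0, -2.8]
wrist_force: [0.8, -0.7, 0.3]
opening: 0.0005
grasp_force: 0.0
```

Request:
apply_moves([
  {"xyz": [37,-43,0],"jaw": -1},
  {"xyz": [74,-86,0],"jaw": -1},
  {"xyz": [110,-129,0],"jaw": -1},
  {"xyz": [147,-172,0],"jaw": -1},
  {"xyz": [184,-215,0],"jaw": -1},
])

```text
validation failed for argument at $.mo...
```

Request:
apply_moves([
  {"xyz": [37,-43,0],"twist": 0,"jaw": -1},
  {"xyz": [74,-86,0],"twist": 0,"jaw": -1},
  {"xyz": [110,-129,0],"twist": 0,"jaw": -1},
  {"xyz": [147,-172,0],"twist": 0,"jaw": -1},
  {"xyz": [184,-215,0],"twist": 0,"jaw": -1},
])

```text
time: 1.35
ee_pos: [0.5879, -0.1033, 0.26]
tcp_rot: [180.0, 0.0, -2.8]
wrist_force: [0.4, 0.7, -0.7]
opening: 0.0001
grasp_force: 0.0
```

Request:
apply_moves([
  {"xyz": [0,0,38],"twist": 0,"jaw": -1},
  {"xyz": [-12,0,49],"twist": 0,"jaw": -1},
  {"xyz": [-21,0,56],"twist": 0,"jaw": -1},
  {"xyz": [-29,0,64],"twist": 0,"jaw": -1},
  {"xyz": [-37,0,72],"twist": 0,"jaw": -1},
])

```text
time: 1.98
ee_pos: [0.5498, -0.103, 0.1878]
tcp_rot: [-180.0, -0.0, -2.8]
wrist_force: [1.7, 0.8, 0.1]
opening: 0.0
grasp_force: 0.6
```

Request:
apply_moves([
  {"xyz": [-7,0,10],"twist": 0,"jaw": -1},
  {"xyz": [-13,0,19],"twist": 0,"jaw": -1},
  {"xyz": [-19,0,30],"twist": 0,"jaw": -1},
  {"xyz": [-24,0,40],"twist": 0,"jaw": -1},
  {"xyz": [-28,0,51],"twist": 0,"jaw": -1},
])

```text
time: 2.6
ee_pos: [0.5217, -0.1018, 0.1366]
tcp_rot: [180.0, 0.0, -2.8]
wrist_force: [-0.2, 0.4, 1.3]
opening: -0.0
grasp_force: 0.5
```

Request:
apply_moves([
  {"xyz": [-3,0,10],"twist": 0,"jaw": -1},
  {"xyz": [-6,0,20],"twist": 0,"jaw": -1},
  {"xyz": [-7,0,30],"twist": 0,"jaw": -1},
  {"xyz": [-8,0,36],"twist": 0,"jaw": -1},
  {"xyz": [-8,0,40],"twist": 0,"jaw": -1},
])

```text
time: 3.22
ee_pos: [0.5139, -0.1014, 0.0969]
tcp_rot: [-180.0, 0.0, -2.8]
wrist_force: [-0.9, -0.0, 1.7]
opening: -0.0002
grasp_force: 0.5
```

Request:
apply_moves([
  {"xyz": [0,0,3],"twist": 0,"jaw": -1},
  {"xyz": [0,0,6],"twist": 0,"jaw": -1},
  {"xyz": [0,0,7],"twist": 0,"jaw": -1},
  {"xyz": [0,0,8],"twist": 0,"jaw": -1},
  {"xyz": [0,0,8],"twist": 0,"jaw": -1},
])

```text
time: 3.85
ee_pos: [0.514, -0.1014, 0.0899]
tcp_rot: [180.0, -0.0, -2.8]
wrist_force: [-3.0, 0.4, 5.2]
opening: -0.0
grasp_force: 2.7
```

Request:
apply_moves([
  {"xyz": [0,0,1],"twist": 0,"jaw": -1},
  {"xyz": [0,0,2],"twist": 0,"jaw": -1},
  {"xyz": [0,0,2],"twist": 0,"jaw": -1},
])

```text
time: 4.22
ee_pos: [0.5141, -0.1014, 0.0896]
tcp_rot: [180.0, -0.1, -2.8]
wrist_force: [-8.4, 1.6, 18.8]
opening: 0.0001
grasp_force: 9.4
```

Request:
apply_moves([
  {"xyz": [0,0,-50],"twist": 0,"jaw": -1},
  {"xyz": [10,20,-100],"twist": 0,"jaw": 1},
  {"xyz": [20,50,-140],"twist": 0,"jaw": 1},
  {"xyz": [20,85,-170],"twist": 0,"jaw": 1},
  {"xyz": [20,85,-170],"twist": 0,"jaw": 1},
])

```text
time: 4.85
ee_pos: [0.5305, -0.1892, 0.2594]
tcp_rot: [179.9, -0.2, -2.9]
wrist_force: [0.3, 0.3, -0.2]
opening: 0.0721
grasp_force: 0.0
```

Run:
```python
from h import *
P=cam("wrist"); p,d=camera("wrist"); np.savez("w1.npz",p=p,d=d,K=P[0],R=P[1],t=P[2]); cv2.imwrite("pics/w1.png",p[:,:,::-1])
o=sensors.get_obs();print(o["ee_pos"],o["wrist_force"],-P[1].T@P[2],P[1][2],P[0])
```

```text
[ 0.53021231 -0.18803568  0.25772606] [ 0.96892474 -0.00439813 -0.46526411] [ 0.61187194 -0.19252143  0.38527305] [-0.31574651  0.01526528 -0.94872078] [[297.31863964   0.         258.55069039]
 [  0.         297.31863964 185.83427958]
 [  0.           0.           1.        ]]
```

View pics/w1.png

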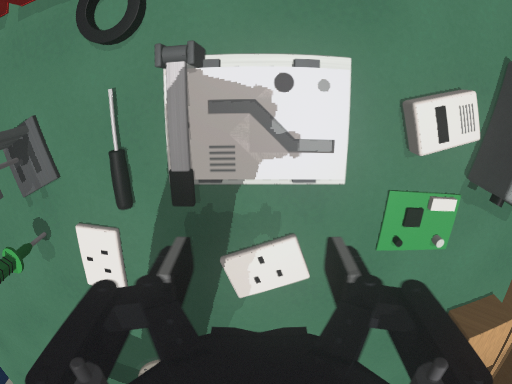

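Run:
```python
from h import *
f=np.load("w1.npz");P=(f["K"],f["R"],f["t"]);p=f["p"];d=f["d"]
C=cloud("wrist",d,P);hsv=cv2.cvtColor(p,cv2.COLOR_RGB2HSV);Z=C[...,2]
m=(Z>.047)&(Z<.057)&(hsv[...,1]<60)&(hsv[...,2]>100);m[:60]=m[190:]=0;m[:,:190]=m[:,360:]=0
q=C[m];print(len(q),np.median(q[:,2]),cv2.minAreaRect((q[:,:2]*1000).astype(np.float32)))
fl=(Z<.048)&(Z>.038);fl[:95]=fl[158:]=0;fl[:,:200]=fl[:,340:]=0
q=C[fl];print("floor",len(q),np.median(q[:,2]))
def W(a,y=-2.75,c=(.5762,-.1898)):
    a=np.array(a,float)/1000;r=np.radians(y);R=np.array([[np.cos(r),-np.sin(r)],[np.sin(r),np.cos(r)]])
    return np.c_[a[:,:2]@R.T+c,a[:,2]]
s=4
I=cv2.resize(p[45:215,155:355,::-1],None,fx=s,fy=s,interpolation=cv2.INTER_CUBIC)
def dr(a,col):
    for u,v in proj("wrist",W(a),P): cv2.circle(I,(int((u-155+.5)*s),int((v-45+.5)*s)),3,col,-1)
k=8*np.tan(np.radians(22.5))
top=[(28,55,52),(12,55,52),(28,5-k+0,52),(12,5+k-0,52),(-33,-40+k-2*k,52),(-17,-40+k,52),(-33,-90,52),(-17,-90,52)]
dr([(65,-105,52),(-65,-105,52),(-65,105,52),(65,105,52)],(0,0,255));dr(top,(255,0,0))
dr([(20,45,44),(20,5,44),(-25,-40,44),(-25,-80,44)],(0,255,0));dr([(85,120,12),(85,-120,12)],(0,255,255))
cv2.imwrite("pics/w1o.png",I)
```

```text
15260 0.05195679308243811 ((574.21630859375, -202.65496826171875), (184.3868408203125, 130.23480224609375), 86.68695831298828)
floor 1921 0.0439908886631869
```

View pics/w1o.png

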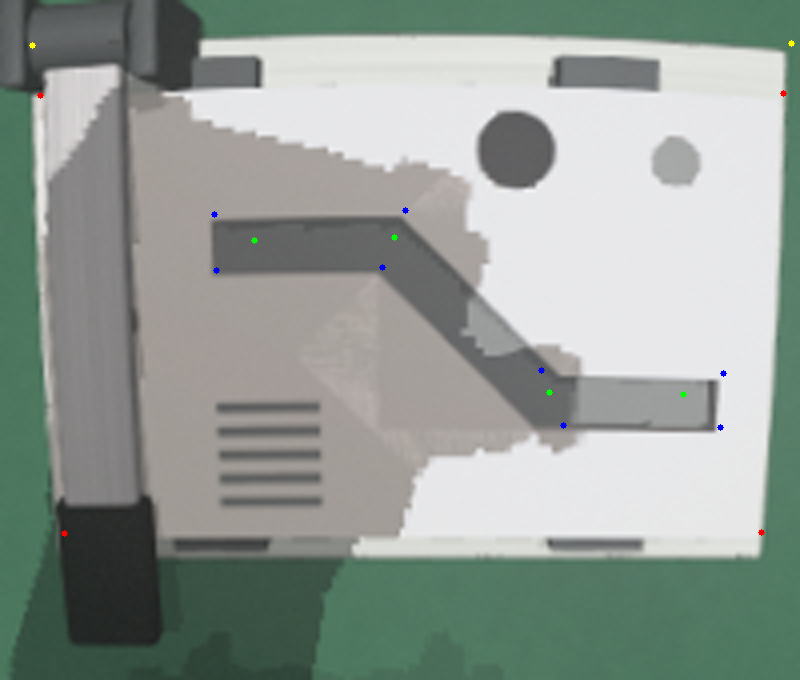

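```bash
cat > fit.py <<'E'
from h import *
k=8*np.tan(np.radians(22.5))
M=np.array([(28,55),(12,55),(12,5+k),(-33,-40+k),(-33,-90),(-17,-90),(-17,-40-k),(28,5-k)],float)
M=np.array([(28,55),(12,55),(12,5+k),(-33,-40+k),(-33,-90),(-17,-90),(-17,-40-k*-1),(28,5-k)],float)
# edge lines: left (x=12..), slant offset; vertices at mitres
M=np.array([(28,55),(12,55),(12,5+k),(-33,-40+k),(-33,-90),(-17,-90),(-17,-40-k),(28,5-k)],float)
def fit(n,p,d,P,guess):
    C=cloud(n,d,P); r=np.radians(guess[2]); R=np.array([[np.cos(r),-np.sin(r)],[np.sin(r),np.cos(r)]])
    L=(C[...,:2]*1000-guess[:2])@R
    box=(abs(L[...,0])<45)&(L[...,1]<62)&(L[...,1]>-97)
    m=(box&(C[...,2]<.0495)&(d>0)).astype(np.uint8)
    N,l,st,_=cv2.connectedComponentsWithStats(m); i=1+np.argmax(st[1:,4]); m=(l==i).astype(np.uint8)
    m=cv2.resize(m*255,None,fx=4,fy=4,interpolation=cv2.INTER_LINEAR)
    cs,_=cv2.findContours((m>127).astype(np.uint8),cv2.RETR_EXTERNAL,cv2.CHAIN_APPROX_NONE); c=max(cs,key=cv2.contourArea)[:,0]
    uv=(c+.5)/4-.5
    W=onplane(n,uv,.052,P)[:,:2]*1000
    poly=cv2.approxPolyDP(W.astype(np.float32)[:,None],4,True)[:,0]
    # ICP of contour onto model edges
    x=np.array(guess,float)
    from scipy.optimize import least_squares
    def res(x):
        r=np.radians(x[2]); R=np.array([[np.cos(r),-np.sin(r)],[np.sin(r),np.cos(r)]]); q=(W-x[:2])@R
        return np.array([cv2.pointPolygonTest(M.astype(np.float32),(float(a),float(b)),True) for a,b in q])
    s=least_squares(res,x,diff_step=1e-3,loss="soft_l1")
    return s.x, np.abs(res(s.x)).mean(), len(poly)
E
python3 - <<'E'
from fit import *
f=np.load("w1.npz");print(fit("wrist",f["p"],f["d"],(f["K"],f["R"],f["t"]),(575,-190,-2.9)))
o=sensors.get_obs();P=cam("wrist"); p,d=camera("wrist");print(o["qd"].round(2),o["ee_pos"])
print(fit("wrist",p,d,P,(575,-190,-2.9)))
f=np.load("top0.npz");print(fit("top",f["p"],f["d"],cam("top"),(575,-190,-2.9)))
p,d=camera("top");print(fit("top",p,d,cam("top"),(575,-190,-2.9)));np.savez("top1.npz",p=p,d=d)
p,d=camera("scene");print(fit("scene",p,d,cam("scene"),(575,-190,-2.9)))
E
```

```text
(array([ 574.97373066, -188.75587774,   -3.03206421]), np.float64(0.3765640257874172), 8)
[ 1.59 -0.01 -3.04 -0.57  0.22  0.5 ] [ 0.53021231 -0.18803568  0.25772606]
(array([ 574.86101086, -188.88568538,   -2.93883261]), np.float64(0.44090518490712916), 8)
(array([ 576.04597674, -187.94959767,   -3.05665296]), np.float64(2.3163271121925377), 22)
(array([ 576.89057068, -191.46267646,   -1.31884108]), np.float64(1.487197614851452), 5)
(array([ 560.84922688, -189.22925581,   21.52373223]), np.float64(18.92370894448443), 83)
```

Request:
apply_moves([
  {"xyz": [-4,-50,-10],"twist": -0.12,"jaw": 1},
  {"xyz": [-8,-100,-15],"twist": -0.24,"jaw": 1},
  {"xyz": [-12,-150,-15],"twist": -0.36,"jaw": 1},
  {"xyz": [-16,-205,-15],"twist": -0.36,"jaw": 1},
  {"xyz": [-20,-260,-15],"twist": -0.36,"jaw": 1},
])

```text
time: 5.68
ee_pos: [0.5215, 0.0759, 0.2714]
tcp_rot: [-180.0, 0.1, 17.9]
wrist_force: [0.6, -0.0, 0.5]
opening: 0.0851
grasp_force: 0.0
```

Request:
apply_moves([
  {"xyz": [13,-50,0],"twist": 0,"jaw": 1},
  {"xyz": [26,-100,0],"twist": 0,"jaw": 1},
  {"xyz": [26,-100,0],"twist": 0,"jaw": 1},
  {"xyz": [26,-100,0],"twist": 0,"jaw": 1},
])

```text
time: 6.18
ee_pos: [0.5175, 0.1721, 0.2716]
tcp_rot: [-179.8, 0.1, 18.3]
wrist_force: [-0.2, -0.6, 0.0]
opening: 0.0858
grasp_force: 0.0
```

Run:
```python
from h import *
P=cam("wrist"); p,d=camera("wrist"); np.savez("w2.npz",p=p,d=d,K=P[0],R=P[1],t=P[2])
o=sensors.get_obs();print(o["ee_pos"],o["tcp_rot"],o["qd"].round(1))
C=cloud("wrist",d,P);hsv=cv2.cvtColor(p,cv2.COLOR_RGB2HSV);X,Y,Z=[C[...,i] for i in range(3)]
S=(d>0)&(X>.5)&(X<.62)&(Y>.13)&(Y<.25)
mr=lambda q:cv2.minAreaRect((q[:,:2]*1000).astype(np.float32))
q=C[S&(Z>.178)&(Z<.188)];print("griptop",len(q),np.median(q[:,2]),mr(q))
q=C[S&(Z>.115)&(Z<.135)];print("fork",len(q),mr(q))
q=C[S&(Z>.1255)&(Z<.132)&(hsv[...,1]<60)];print("collar",len(q),cv2.minEnclosingCircle((q[:,:2]*1000).astype(np.float32)))
q=C[S&(Z>.119)&(Z<.1245)];print("prongs",len(q),mr(q))
I=p[:,:,::-1].copy()
cv2.imwrite("pics/w2.png",I)
```

```text
[0.51769774 0.17150285 0.27185969] [-1.79798740e+02  4.82243518e-02  1.82600559e+01] [-1.2 -0.2  0.3 -0.   0.1 -0. ]
griptop 720 0.1818250664310793 ((557.0206298828125, 193.5679931640625), (20.435909271240234, 20.07464599609375), 18.58087921142578)
fork 4009 ((556.428466796875, 191.761962890625), (87.50422668457031, 65.91897583007812), 17.74098014831543)
collar 2121 ((557.4017333984375, 192.48541259765625), 52.98255920410156)
prongs 1815 ((553.6969604492188, 191.2783660888672), (70.18838500976562, 60.64302444458008), 17.23980140686035)
```

View pics/w2.png

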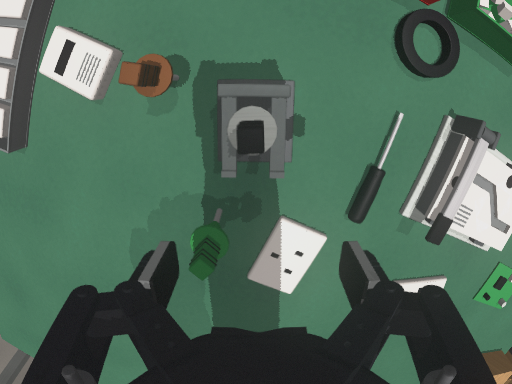

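Request:
apply_moves([
  {"xyz": [0,0,0],"twist": 0,"jaw": 1},
  {"xyz": [0,0,0],"twist": 0,"jaw": 1},
])

```text
time: 6.48
ee_pos: [0.5182, 0.1711, 0.2724]
tcp_rot: [-179.8, -0.0, 18.2]
wrist_force: [0.4, -0.0, -0.4]
opening: 0.0854
grasp_force: 0.0
```

Request:
apply_moves([
  {"xyz": [22,-4,20],"twist": 0,"jaw": 1},
  {"xyz": [44,-9,40],"twist": 0,"jaw": 1},
  {"xyz": [44,-9,60],"twist": 0,"jaw": 1},
  {"xyz": [44,-9,60],"twist": 0,"jaw": 1},
])

```text
time: 6.98
ee_pos: [0.5579, 0.1897, 0.2107]
tcp_rot: [-179.6, 0.2, 18.7]
wrist_force: [-0.5, -0.7, -0.3]
opening: 0.0852
grasp_force: 0.0
```

Request:
apply_moves([
  {"xyz": [0,-4,15],"twist": 0,"jaw": 1},
  {"xyz": [0,-4,30],"twist": 0,"jaw": 1},
  {"xyz": [0,-4,45],"twist": 0,"jaw": 1},
  {"xyz": [0,-4,45],"twist": 0,"jaw": 1},
])

```text
time: 7.48
ee_pos: [0.5569, 0.1923, 0.1657]
tcp_rot: [-179.5, 0.1, 18.9]
wrist_force: [-0.9, 1.2, 0.5]
opening: 0.0855
grasp_force: 0.0
```

Request:
apply_moves([
  {"xyz": [0,-1,7],"twist": 0,"jaw": 1},
  {"xyz": [0,-1,13],"twist": 0,"jaw": 1},
  {"xyz": [0,-1,13],"twist": 0,"jaw": 0},
  {"xyz": [0,-1,13],"twist": 0,"jaw": -1},
  {"xyz": [0,-1,13],"twist": 0,"jaw": -1},
], grip_force=40)

```text
time: 8.1
ee_pos: [0.5575, 0.1931, 0.1547]
tcp_rot: [-179.5, -0.0, 18.9]
wrist_force: [0.4, -0.0, 0.5]
opening: 0.0321
grasp_force: 0.0
```

Request:
apply_moves([
  {"xyz": [0,0,0],"twist": 0,"jaw": -1},
  {"xyz": [0,0,0],"twist": 0,"jaw": -1},
])

```text
time: 8.35
ee_pos: [0.5575, 0.193, 0.1547]
tcp_rot: [-179.5, -0.0, 18.9]
wrist_force: [-0.1, -0.2, 2.4]
opening: 0.0194
grasp_force: 40.7
```

Request:
apply_moves([
  {"xyz": [0,0,-10],"twist": 0,"jaw": -1},
  {"xyz": [0,0,-30],"twist": 0,"jaw": -1},
  {"xyz": [0,0,-60],"twist": 0,"jaw": -1},
  {"xyz": [0,0,-90],"twist": 0,"jaw": -1},
  {"xyz": [0,0,-120],"twist": 0,"jaw": -1},
])

```text
time: 8.98
ee_pos: [0.5576, 0.1921, 0.2758]
tcp_rot: [-179.5, -0.0, 18.9]
wrist_force: [0.3, -0.2, -0.6]
opening: 0.0198
grasp_force: 40.3
```

Request:
apply_moves([
  {"xyz": [-9,40,0],"twist": 0,"jaw": -1},
  {"xyz": [-19,90,0],"twist": 0,"jaw": -1},
  {"xyz": [-30,140,0],"twist": 0,"jaw": -1},
  {"xyz": [-41,190,0],"twist": 0,"jaw": -1},
  {"xyz": [-50,230,0],"twist": 0,"jaw": -1},
])

```text
time: 9.6
ee_pos: [0.585, -0.0435, 0.2728]
tcp_rot: [-179.5, -0.0, 18.9]
wrist_force: [0.3, 0.6, -1.1]
opening: 0.0194
grasp_force: 40.3
```

Request:
apply_moves([
  {"xyz": [-9,40,0],"twist": 0,"jaw": -1},
  {"xyz": [-18,80,0],"twist": 0,"jaw": -1},
  {"xyz": [-21,102,0],"twist": 0,"jaw": -1},
  {"xyz": [-21,102,0],"twist": 0,"jaw": -1},
  {"xyz": [-21,102,0],"twist": 0,"jaw": -1},
])

```text
time: 10.22
ee_pos: [0.5984, -0.1441, 0.2716]
tcp_rot: [-179.5, 0.0, 19.0]
wrist_force: [-0.6, 0.4, -0.5]
opening: 0.0195
grasp_force: 40.4
```

Request:
apply_moves([
  {"xyz": [0,1,25],"twist": 0,"jaw": -1},
  {"xyz": [0,1,50],"twist": 0,"jaw": -1},
  {"xyz": [0,1,70],"twist": 0,"jaw": -1},
  {"xyz": [0,1,78],"twist": 0,"jaw": -1},
  {"xyz": [0,1,78],"twist": 0,"jaw": -1},
])

```text
time: 10.85
ee_pos: [0.5983, -0.1445, 0.1936]
tcp_rot: [-179.5, 0.0, 19.0]
wrist_force: [-0.4, 0.4, -0.5]
opening: 0.0196
grasp_force: 40.4
```

Run:
```python
from h import *
print(sensors.get_obs()["ee_pos"])
P=cam("wrist"); p,d=camera("wrist"); np.savez("w3.npz",p=p,d=d,K=P[0],R=P[1],t=P[2])
q,e=camera("scene")
o=sensors.get_obs();print(o["ee_pos"],o["tcp_rot"])
T=o["ee_pos"]+[0,0,-.1277]
u=proj("wrist",T,P)[0].astype(int); v=proj("scene",T)[0].astype(int);print(u,v)
A=cv2.resize(p[u[1]-60:u[1]+60,u[0]-60:u[0]+60,::-1],None,fx=3.3,fy=3.3,interpolation=cv2.INTER_CUBIC)
B=cv2.resize(q[v[1]-60:v[1]+60,v[0]-60:v[0]+60,::-1],None,fx=3.3,fy=3.3,interpolation=cv2.INTER_CUBIC)
cv2.imwrite("pics/t3.png",np.hstack([A,B]))
```

```text
[ 0.59832714 -0.14449001  0.19358981]
[ 0.59873425 -0.14495476  0.19454434] [-1.79540088e+02 -6.23963876e-02  1.89676203e+01]
[261 182] [213 176]
```

View pics/t3.png

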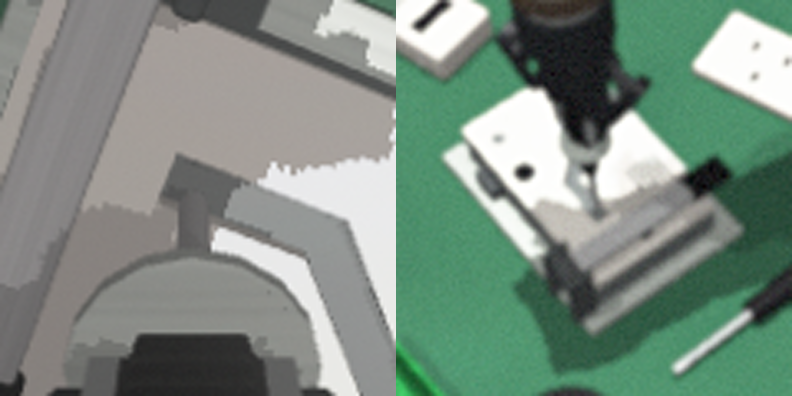

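Request:
apply_moves([
  {"xyz": [-1,0,8],"twist": 0,"jaw": -1},
  {"xyz": [-1,0,15],"twist": 0,"jaw": -1},
  {"xyz": [-1,0,18],"twist": 0,"jaw": -1},
  {"xyz": [-1,0,18],"twist": 0,"jaw": -1},
])

```text
time: 11.45
ee_pos: [0.5972, -0.1454, 0.1751]
tcp_rot: [-179.5, 0.0, 18.9]
wrist_force: [0.4, -0.0, -0.5]
opening: 0.0197
grasp_force: 40.4
```

Tip ≈ 47.4 mm, already inside the channel with no force. Ease down.

Request:
apply_moves([
  {"xyz": [0,0,1],"twist": 0,"jaw": -1},
  {"xyz": [0,0,2],"twist": 0,"jaw": -1},
  {"xyz": [0,0,3],"twist": 0,"jaw": -1},
  {"xyz": [0,0,3],"twist": 0,"jaw": -1},
])

```text
time: 11.95
ee_pos: [0.5974, -0.1454, 0.1724]
tcp_rot: [-179.5, 0.0, 18.9]
wrist_force: [-0.5, -0.2, -1.4]
opening: 0.0197
grasp_force: 40.4
```

Request:
apply_moves([
  {"xyz": [0,0,0.5],"twist": 0,"jaw": -1},
  {"xyz": [0,0,1],"twist": 0,"jaw": -1},
  {"xyz": [0,0,1],"twist": 0,"jaw": -1},
])

```text
time: 12.32
ee_pos: [0.5974, -0.1454, 0.1715]
tcp_rot: [-179.5, -0.0, 18.9]
wrist_force: [0.2, -0.1, 0.0]
opening: 0.0195
grasp_force: 40.4
```

Request:
apply_moves([
  {"xyz": [0,0,0.5],"twist": 0,"jaw": -1},
  {"xyz": [0,0,1],"twist": 0,"jaw": -1},
  {"xyz": [0,0,1],"twist": 0,"jaw": -1},
])

```text
time: 12.7
ee_pos: [0.5975, -0.1454, 0.1711]
tcp_rot: [-179.5, -0.0, 18.9]
wrist_force: [-1.1, -0.1, 5.3]
opening: 0.0193
grasp_force: 41.2
```

Request:
apply_moves([
  {"xyz": [-1.3,3.4,-0.3],"twist": 0,"jaw": -1},
  {"xyz": [-2.6,6.8,-0.3],"twist": 0,"jaw": -1},
  {"xyz": [-4,10.2,-0.3],"twist": 0,"jaw": -1},
  {"xyz": [-5.3,13.5,-0.3],"twist": 0,"jaw": -1},
  {"xyz": [-6.6,16.9,-0.3],"twist": 0,"jaw": -1},
])

```text
time: 13.32
ee_pos: [0.597, -0.1629, 0.1711]
tcp_rot: [-179.4, -0.1, 19.0]
wrist_force: [0.7, 5.5, 5.8]
opening: 0.0192
grasp_force: 41.2
```

Request:
apply_moves([
  {"xyz": [-1.3,3.4,-0.4],"twist": 0,"jaw": -1},
  {"xyz": [-2.6,6.8,-0.4],"twist": 0,"jaw": -1},
  {"xyz": [-4,10.2,-0.4],"twist": 0,"jaw": -1},
  {"xyz": [-5.3,13.5,-0.5],"twist": 0,"jaw": -1},
  {"xyz": [-6.6,16.9,-0.5],"twist": 0,"jaw": -1},
])

```text
time: 13.95
ee_pos: [0.596, -0.1815, 0.1711]
tcp_rot: [-179.5, -0.0, 19.0]
wrist_force: [0.0, 5.7, 5.2]
opening: 0.0195
grasp_force: 41.2
```

Request:
apply_moves([
  {"xyz": [-1.5,3.3,-0.6],"twist": 0,"jaw": -1},
  {"xyz": [-5,4.8,-0.7],"twist": 0,"jaw": -1},
  {"xyz": [-8.4,6.3,-0.7],"twist": 0,"jaw": -1},
  {"xyz": [-11.9,7.7,-0.7],"twist": 0,"jaw": -1},
  {"xyz": [-15.3,9.2,-0.7],"twist": 0,"jaw": -1},
])

```text
time: 14.58
ee_pos: [0.584, -0.1956, 0.1714]
tcp_rot: [-179.5, 0.0, 18.9]
wrist_force: [0.1, 0.8, 0.4]
opening: 0.0199
grasp_force: 40.5
```

Request:
apply_moves([
  {"xyz": [-3.4,1.5,0.2],"twist": 0,"jaw": -1},
  {"xyz": [-6.9,2.9,0.4],"twist": 0,"jaw": -1},
  {"xyz": [-10.3,4.4,0.4],"twist": 0,"jaw": -1},
  {"xyz": [-13.8,5.9,0.4],"twist": 0,"jaw": -1},
  {"xyz": [-17.2,7.4,0.4],"twist": 0,"jaw": -1},
])

```text
time: 15.2
ee_pos: [0.5705, -0.208, 0.1713]
tcp_rot: [-179.5, -0.0, 18.9]
wrist_force: [2.5, 1.5, 2.2]
opening: 0.0196
grasp_force: 40.8
```

Request:
apply_moves([
  {"xyz": [-3.4,1.5,0],"twist": 0,"jaw": -1},
  {"xyz": [-6.9,2.9,0],"twist": 0,"jaw": -1},
  {"xyz": [-10.3,4.4,0],"twist": 0,"jaw": -1},
  {"xyz": [-13.8,5.9,0],"twist": 0,"jaw": -1},
  {"xyz": [-17.2,7.4,0],"twist": 0,"jaw": -1},
])

```text
time: 15.82
ee_pos: [0.5566, -0.2206, 0.1712]
tcp_rot: [-179.5, -0.0, 18.9]
wrist_force: [2.3, 2.5, 3.9]
opening: 0.0197
grasp_force: 41.0
```

Request:
apply_moves([
  {"xyz": [-3.4,1.4,-0.1],"twist": 0,"jaw": -1},
  {"xyz": [-6.8,2.8,-0.2],"twist": 0,"jaw": -1},
  {"xyz": [-10.1,4.2,-0.2],"twist": 0,"jaw": -1},
  {"xyz": [-11.5,7.6,-0.2],"twist": 0,"jaw": -1},
  {"xyz": [-12.9,11,-0.2],"twist": 0,"jaw": -1},
])

```text
time: 16.45
ee_pos: [0.5476, -0.2348, 0.1711]
tcp_rot: [-179.4, 0.0, 18.9]
wrist_force: [-0.1, 5.5, 5.5]
opening: 0.0196
grasp_force: 41.2
```

Request:
apply_moves([
  {"xyz": [-1.4,3.4,-0.4],"twist": 0,"jaw": -1},
  {"xyz": [-2.7,6.9,-0.5],"twist": 0,"jaw": -1},
  {"xyz": [-4.1,10.3,-0.5],"twist": 0,"jaw": -1},
  {"xyz": [-5.4,13.7,-0.6],"twist": 0,"jaw": -1},
  {"xyz": [-6.8,17.2,-0.6],"twist": 0,"jaw": -1},
])

```text
time: 17.08
ee_pos: [0.5471, -0.254, 0.1714]
tcp_rot: [-179.5, 0.0, 18.9]
wrist_force: [0.2, 1.4, -0.4]
opening: 0.0195
grasp_force: 40.5
```

Request:
apply_moves([
  {"xyz": [-1.3,3.4,0.3],"twist": 0,"jaw": -1},
  {"xyz": [-2.6,6.9,0.3],"twist": 0,"jaw": -1},
  {"xyz": [-4,10.3,0.2],"twist": 0,"jaw": -1},
  {"xyz": [-5.3,13.7,0.2],"twist": 0,"jaw": -1},
  {"xyz": [-5.3,14.5,0.2],"twist": 0,"jaw": -1},
])

```text
time: 17.7
ee_pos: [0.5468, -0.2694, 0.1713]
tcp_rot: [-179.5, 0.0, 18.9]
wrist_force: [-0.4, 1.3, 2.3]
opening: 0.02
grasp_force: 40.8
```

Request:
apply_moves([
  {"xyz": [-0.5,1.5,0],"twist": 0,"jaw": -1},
  {"xyz": [-0.5,1.5,0],"twist": 0,"jaw": -1},
  {"xyz": [-0.5,1.5,-15],"twist": 0,"jaw": -1},
  {"xyz": [-0.5,1.5,-55],"twist": 0,"jaw": -1},
  {"xyz": [-0.5,1.5,-105],"twist": 0,"jaw": -1},
])

```text
time: 18.32
ee_pos: [0.5468, -0.2714, 0.2774]
tcp_rot: [-179.5, 0.1, 18.9]
wrist_force: [0.8, -0.9, -0.4]
opening: 0.0197
grasp_force: 40.3
```

Request:
apply_moves([
  {"xyz": [13,-35,-5],"twist": 0,"jaw": -1},
  {"xyz": [30,-82,-5],"twist": 0,"jaw": -1},
  {"xyz": [48,-130,-5],"twist": 0,"jaw": -1},
  {"xyz": [66,-178,-5],"twist": 0,"jaw": -1},
  {"xyz": [80,-218,-5],"twist": 0,"jaw": -1},
])

```text
time: 18.95
ee_pos: [0.552, -0.0376, 0.2842]
tcp_rot: [-179.5, -0.0, 19.0]
wrist_force: [-0.3, -0.7, -0.7]
opening: 0.0196
grasp_force: 40.4
```

Request:
apply_moves([
  {"xyz": [18,-48,0],"twist": 0,"jaw": -1},
  {"xyz": [36,-96,0],"twist": 0,"jaw": -1},
  {"xyz": [52,-143,0],"twist": 0,"jaw": -1},
  {"xyz": [66,-180,0],"twist": 0,"jaw": -1},
  {"xyz": [66,-180,0],"twist": 0,"jaw": -1},
])

```text
time: 19.58
ee_pos: [0.556, 0.1547, 0.2852]
tcp_rot: [-179.5, -0.0, 19.1]
wrist_force: [0.1, -1.5, -1.2]
opening: 0.0197
grasp_force: 40.3
```

Request:
apply_moves([
  {"xyz": [7,-18,0],"twist": 0,"jaw": -1},
  {"xyz": [14,-35.5,0],"twist": 0,"jaw": -1},
  {"xyz": [14,-35.5,0],"twist": 0,"jaw": -1},
  {"xyz": [14,-35.5,0],"twist": 0,"jaw": -1},
])

```text
time: 20.08
ee_pos: [0.5579, 0.1903, 0.285]
tcp_rot: [-179.5, 0.0, 18.9]
wrist_force: [0.0, 0.3, -1.1]
opening: 0.0198
grasp_force: 40.4
```

Run:
```python
from h import *
P=cam("wrist"); p,d=camera("wrist"); q,e=camera("scene"); o=sensors.get_obs();print(o["ee_pos"],o["tcp_rot"])
T=o["ee_pos"]+[0,0,-.1273]
u=proj("wrist",T,P)[0].astype(int); v=proj("scene",T)[0].astype(int);print(u,v)
A=cv2.resize(p[u[1]-60:u[1]+60,u[0]-60:u[0]+60,::-1],None,fx=3.3,fy=3.3,interpolation=cv2.INTER_CUBIC)
B=cv2.resize(q[v[1]-60:v[1]+60,v[0]-60:v[0]+60,::-1],None,fx=3.3,fy=3.3,interpolation=cv2.INTER_CUBIC)
cv2.imwrite("pics/t4.png",np.hstack([A,B]))
```

```text
[0.55790522 0.190033   0.28510109] [-1.79506291e+02  3.20872615e-03  1.89065804e+01]
[261 182] [307 232]
```

View pics/t4.png

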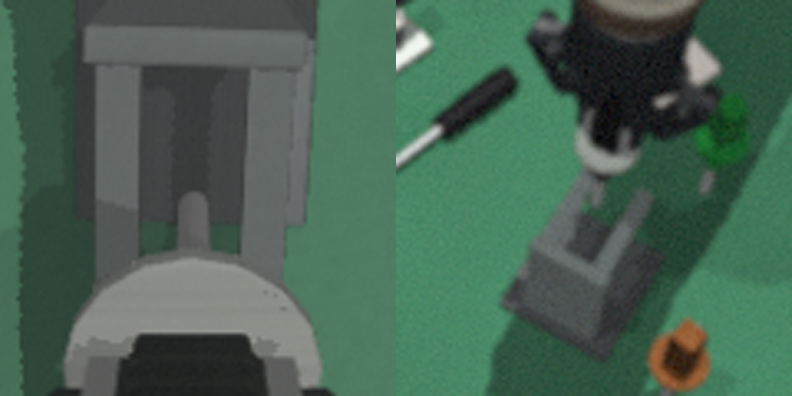

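Request:
apply_moves([
  {"xyz": [0.5,-3,20],"twist": 0,"jaw": -1},
  {"xyz": [0.5,-3,45],"twist": 0,"jaw": -1},
  {"xyz": [0.5,-3,70],"twist": 0,"jaw": -1},
  {"xyz": [0.5,-3,95],"twist": 0,"jaw": -1},
  {"xyz": [0.5,-3,115],"twist": 0,"jaw": -1},
])

```text
time: 20.8
ee_pos: [0.557, 0.1934, 0.1691]
tcp_rot: [-179.5, 0.0, 18.9]
wrist_force: [-0.5, 0.5, -0.9]
opening: 0.0193
grasp_force: 40.4
```

Request:
apply_moves([
  {"xyz": [0,0,5],"twist": 0,"jaw": -1},
  {"xyz": [0,0,10],"twist": 0,"jaw": -1},
  {"xyz": [0,0,13],"twist": 0,"jaw": -1},
  {"xyz": [0,0,14],"twist": 0,"jaw": -1},
])

```text
time: 21.3
ee_pos: [0.5573, 0.1942, 0.1564]
tcp_rot: [-179.5, -0.0, 19.0]
wrist_force: [-1.1, 0.1, -1.4]
opening: 0.0199
grasp_force: 40.4
```

Request:
apply_moves([
  {"xyz": [0,0.5,1],"twist": 0,"jaw": -1},
  {"xyz": [0,1,1.5],"twist": 0,"jaw": -1},
  {"xyz": [0,1,2],"twist": 0,"jaw": -1},
  {"xyz": [0,1,2],"twist": 0,"jaw": -1},
])

```text
time: 21.8
ee_pos: [0.5575, 0.1933, 0.1547]
tcp_rot: [-179.5, -0.0, 19.0]
wrist_force: [-2.5, -0.0, 4.8]
opening: 0.0198
grasp_force: 41.1
```

Collar is seated (4.8 N up). Release gradually and rise.

Request:
apply_moves([
  {"xyz": [0,0,-0.3],"twist": 0,"jaw": -0.4},
  {"xyz": [0,0,-0.3],"twist": 0,"jaw": 0},
  {"xyz": [0,0,-0.3],"twist": 0,"jaw": 0.5},
  {"xyz": [0,0,-0.3],"twist": 0,"jaw": 1},
  {"xyz": [0,0,-0.3],"twist": 0,"jaw": 1},
])

```text
time: 22.42
ee_pos: [0.5574, 0.1932, 0.1543]
tcp_rot: [-179.5, 0.0, 19.0]
wrist_force: [-0.1, 0.4, -0.3]
opening: 0.0858
grasp_force: 0.0
```

Request:
apply_moves([
  {"xyz": [0,0,-10],"twist": 0,"jaw": 1},
  {"xyz": [0,0,-30],"twist": 0,"jaw": 1},
  {"xyz": [0,0,-60],"twist": 0,"jaw": 1},
  {"xyz": [-30,6,-90],"twist": 0,"jaw": 1},
  {"xyz": [-45,6,-115],"twist": 0,"jaw": 1},
])

```text
time: 23.05
ee_pos: [0.5165, 0.1714, 0.2715]
tcp_rot: [-179.5, -0.1, 19.0]
wrist_force: [0.0, 0.3, 0.2]
opening: 0.0856
grasp_force: 0.0
```

Run:
```python
from h import *
P=cam("wrist"); p,d=camera("wrist"); q,e=camera("scene"); o=sensors.get_obs();print(o["time"],o["ee_pos"],o["opening"])
C=cloud("wrist",d,P);X,Y,Z=[C[...,i] for i in range(3)]
S=(d>0)&(X>.5)&(X<.62)&(Y>.13)&(Y<.25)
mr=lambda q:cv2.minAreaRect((q[:,:2]*1000).astype(np.float32))
g=C[S&(Z>.178)&(Z<.188)];print("griptop",len(g),np.median(g[:,2]),mr(g))
g=C[S&(Z>.115)&(Z<.135)];print("fork",len(g),mr(g))
A=p[:,:,::-1][:300,100:450]; B=q[100:300,140:380,::-1]
cv2.imwrite("pics/t5.png",np.hstack([cv2.resize(A,(400,343)),cv2.resize(B,(400,343))]))
```

```text
23.15 [0.51706266 0.17175555 0.27355301] 0.08548021561292755
griptop 726 0.18190719764738228 ((557.0529174804688, 194.3487091064453), (20.438480377197266, 19.84246826171875), 17.899328231811523)
fork 4001 ((556.6446533203125, 192.07981872558594), (87.56056213378906, 65.87998962402344), 17.015518188476562)
```

View pics/t5.png

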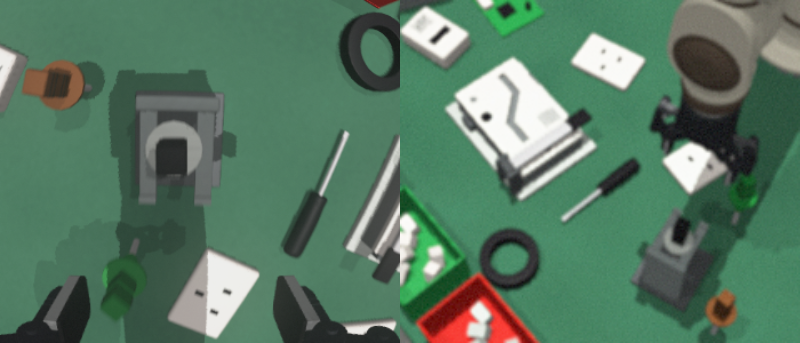

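```bash
python3 -c "
from workcell import bot; print(bot.job_done())"
```

```text
the job is handed in; nothing more can be done
None
```

The job is handed in at about 23 s: the lever is fully down, the whole channel was traced in order at about 3 cm/s (0 to 6 N; on two short stretches the tip rode about 0.3 mm off the floor), the stylus hangs upright in its stand again, and no other item on the bench was touched.

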